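Lower the copper globe into the pickle pot

ROBOT

A 6-joint arm with a two-finger parallel gripper is mounted at the origin on the work surface. World frame = base frame: x ahead of the robot, y to its left, z up, the work surface at z = 0. Lengths are in m, angles in degrees, forces in N, time in s.
With the tool pointing down it reaches from about 0.275 to 0.975 m from the base axis. Payload 8.4 kg.
Tool frame: the origin (TCP) lies on the centre line of the jaws, within the pads' length; the fingertips stand 11 mm ahead of it and the grasp point (between the pads) lies 8 mm behind it (r.tip_extent is the distance from the TCP to the fingertips, in m); z points along the fingers, y is the line along which they close (so a half turn about z gives the same grasp; the last joint's range is limited). The gripper opens to 92 mm and grips with 3 to 60 N. Pads are 20 mm wide; open, the fingers measure 128 mm over their backs; the gripper's body (75 mm by 189 mm) begins 69 mm behind the grasp point.
Start: joints at [64.378, 20.225, 93.587, -0, 66.188, -0.138], TCP at [0.269, 0.564, 0.226] pointing down, gripper open.
Joint ranges: [-150.9, 150.9], [-52.94, 120.26], [3.33, 152.33], [-74.26, 254.26], [0, 154.13], [-172.89, 172.89]. Speed limits (degrees/s): [127.2, 127.2, 159.86, 180, 180, 180].

INTERFACE

Orientations are given as [roll, pitch, yaw] about the fixed x, y, z axes, in that order (R = Rz(yaw) Ry(pitch) Rx(roll)).
In Python, from workcell import r gives the robot as it stands. The module is installed in compiled form; this text tells all that it offers.
- The arm moves only by the tool jog_arm, never from a script. Its argument "commands" is a list that holds one entry, the list of rows, each a list of 7 numbers: the shift along the tool's x, y, z in m, then the turn, a rotation vector about the tool's x, y, z in degrees, then the finger opening in m, from 0 to 0.0919. A call has 1 to 12 rows; each row is the pose to reach, as a shift and turn from the pose commanded when the call began, along the tool's axes at that moment; what a row does not reach only later rows make up. A row lasts 1/10 s, in which the tool goes at most 50 mm and 8.59 degrees, less where a joint would pass 70% of its speed; a pose out of reach is approached as far as the arm can. A call with a gripper value outside its range is refused whole. The fingers move at their own pace and stop on an object; "newtons" is the grip in N (left out, the last holds). Time passes only in rows, so rows that repeat a pose let the fingers close. It gives the time, the measured TCP pose, the force, the opening and the grip force at its end, in the units of the state.
- r.get_state(): the state, without advancing time (a new reading comes with each control period).
- r.camera(name): name is "scene" or "top"; returns (picture, depth): 420x560x3 uint8, red, green, blue; 420x560 float32, m along the optical axis (not along the pixel's ray), 0 where there is no reading.
- r.calibration(name): a dict with "intrinsics" (3x3 intrinsics, pixels), "R" (3x3) and "t" (3): a world point X has camera coordinates R X + t. Camera axes: x right, y down, z forward; pixel columns grow to the right and rows downward; lengths in m; the calibration is good to about 2 mm. A picture is of the moment at which its call begins. calibration takes no time and is no camera call.
- r.close_job(): hands the job in; it is judged then, once.
The state is a dict: "time_s": time; "q": joint angles; "qd": joint speeds; "tau": joint torques, N m; "position": TCP position; "eef_rot": TCP orientation; "force": force on the tool from outside, world axes, zero at the start; "wrist_torque": the same for the moment, N m; "width": finger opening in m; "gripper_force": force on a finger pad.
Only numpy, scipy, OpenCV 4.12 (cv2) and the standard library are available. Lean on these libraries where they do the work, as an engineer would, in place of code of your own. Each camera call takes 0.05 s, during which the arm holds its last target. There are 200 camera calls.

TASK

Bring the freshly soldered copper globe to the bottom of the pot: raise the lift with the wooden knob until it is fully up, roll the globe gently along the track into the basket without lifting the globe, then lower the lift slowly all the way down and let go. The thin globe must never be dropped, flung or pressed hard, and the other things on the table stay where they are.

Things in the scene. Friction and masses are not known exactly. Their poses are not given: they have to be found in the camera images.
- rig: Fixed rig in one line: white crock pot, track, guide tube. Origin on the table under the pot's axis; +y from the pot along the track, z up. Pot: rim 132 mm high, outer radius 88, wall 5, inner floor 20 high; lugs at +x and -x out to 115. Guide tube at y = -122, radius 9, top 138 high.
- track_end (a point): Track: two level off-white boards, each 240 mm long, 36 wide, 18 thick, tops 152 above the table, side by side 26 mm apart, leaving a slot open at both ends, from y = 36 to 276 mm in the rig's frame at x = 0. This point: centre of the slot at the end over the pot, at board-top height.
- track_start (a point): Centre of the track's slot at its other, outer end, at board-top height.
- lift (a joint): Position of the lift, m: 0 = fully raised (basket level with the track), 0.10 = fully down in the pot (the value grows as it goes down). Slides vertically, moved by its knob with about 3 N down or 6 N up, and stays where it is left.
- knob (a point): Centre of the lift's upright dark wooden knob, a cylinder 28 mm in diameter and 42 mm tall, on top of the sliding rod above the guide tube (273 mm above the table when the lift is raised). A thin crossbar (6 mm) leaves the rod 28 mm below this point towards the pot and carries the basket's hanger. This point moves with the lift.
- basket (a point): Centre of the upper face of the lift's basket floor, on the pot's axis (139 mm above the table when raised). Steel wire basket, 58 mm across, 32 mm high round the back and sides, with a 6 mm lip and otherwise open on the track side; its hanger rises 29 mm from the axis on the side away from the track.
- globe_center (a point): Centre of the hollow thin copper globe, 40 mm in diameter, that lies in the track's slot, its centre 15 mm above the board tops; it rolls freely along the slot.
- jar: Bystander: closed glass jar with a steel cap, 64 mm across, 90 mm tall, stands beyond the track. Origin at the middle of its underside.
- brick: Bystander: off-white firebrick, 110 x 70 x 50 mm, lies beyond the pot. Origin at the middle of its underside.
- dish: Bystander: small open copper bowl, 80 mm across, 30 mm high, on the robot's side of the track. Origin at the middle of its underside.
- hammer: Bystander: hammer lying on the left of the table. Origin at the middle of its underside.
- file: Bystander: screwdriver lying on the right of the table. Origin at the middle of its underside.
- tin: Bystander: tin can, 70 mm across, 100 mm tall, far left. Origin at the middle of its underside.
Things that resemble listed ones, but are neither listed nor needed, are in the scene too. Leave any black look-alike of the part that bears globe_center alone.

How it is judged:
By the outcome, as a careful person would: the job done as asked, in the order asked, and still so for the second after the job is handed in, with the robot touching nothing.
It also fails if it takes over 64 s, if anything falls off the work surface, if the arm or the gripper's body presses on something with over 40 N, if the wrist force passes 120 N, or if a joint passes its speed limit or range.

## Working session

There is one attempt and no reset: what is moved stays moved. The work goes in short steps, Python scripts to look and compute and a tool call to move; the robot and the scene stay as the last step left them, time stands still between calls to the robot, and variables do not carry over. Pictures are saved under pics/ and viewed, at most 10 in all, crops included, and the job is handed in when it is done.

Besides the shell and the picture viewer there is one more tool, called after "Call:" by a JSON object that holds its "fn" and its "kwargs". jog_arm: Moves the arm, as the interface text tells. Its arguments: {"type":"object","properties":{"commands":{"type":"array","items":{"type":"array","items":{"type":"array","items":{"type":"number"}}}},"newtons":{"type":"number"}},"required":["commands"]}

```bash
mkdir -p pics
cat > h.py <<'E'
from workcell import r
import numpy as np, cv2
def save(n,im): cv2.imwrite('pics/'+n+'.png',cv2.cvtColor(im,cv2.COLOR_RGB2BGR))
def px(c,X):
    k=r.calibration(c);p=k['intrinsics']@(k['R']@np.array(X)+k['t']);return p[:2]/p[2]
def ray(c,u,v):
    k=r.calibration(c);R,t=k['R'],k['t'];d=R.T@np.linalg.inv(k['intrinsics'])@[u,v,1];return -R.T@t,d
def tri(a,b):
    o1,d1=ray('scene',*a);o2,d2=ray('top',*b)
    s=np.linalg.lstsq(np.c_[d1,-d2],o2-o1,rcond=None)[0];p=o1+s[0]*d1;q=o2+s[1]*d2
    return (p+q)/2,np.linalg.norm(p-q)
def dep(c,D,u,v):
    o,d=ray(c,u,v);return o+d*D[int(v),int(u)]
E
python3 - <<'E'
from h import *
for c in('scene','top'):
    im,D=r.camera(c);np.save(c+'.npy',D);save(c+'0',im)
    k=r.calibration(c);print(c,-k['R'].T@k['t'],k['R'][2],k['intrinsics'][0,0])
print(r.get_state())
E
```

```text
scene [1.10290029 0.7340073  0.73773933] [-0.49884388 -0.68792423 -0.52717648] 384.3036954394505
top [4.89578348e-01 4.50378922e-04 1.30188790e+00] [ 0.06912036  0.00276383 -0.9976045 ] 391.1655704774547
{'time_s': 0.1, 'q': array([ 6.43789656e+01,  2.02580547e+01,  9.36228120e+01,  6.29135941e-04,
        6.61899706e+01, -1.37432556e-01]), 'qd': array([ 0.00651195, -0.09137907, -0.10657009, -0.01711832, -0.01865913,
        0.01580641]), 'tau': array([-1.40245982e-03, -5.94896650e+01, -3.34934306e+01,  6.97710318e-02,
        1.81385974e-02, -4.82869996e-05]), 'position': array([0.26872017, 0.56381122, 0.22495879]), 'eef_rot': array([-1.79929164e+02, -7.45187019e-04,  1.54516143e+02]), 'force': array([-0.04235808, -0.0611999 , -0.15710169]), 'wrist_torque': array([-0.00097995, -0.02865637, -0.07354585]), 'gripper_force': 0.0, 'width': 0.09192567505049128}
```

View pics/scene0.png

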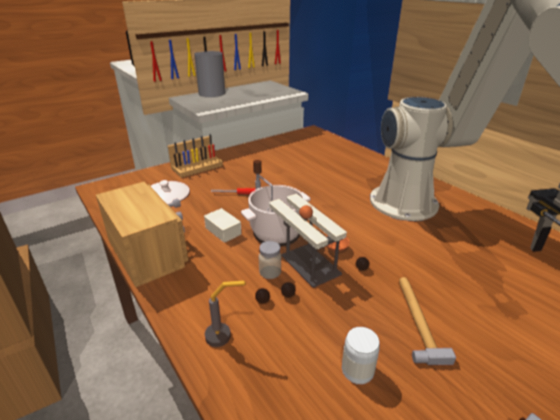

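View pics/top0.png

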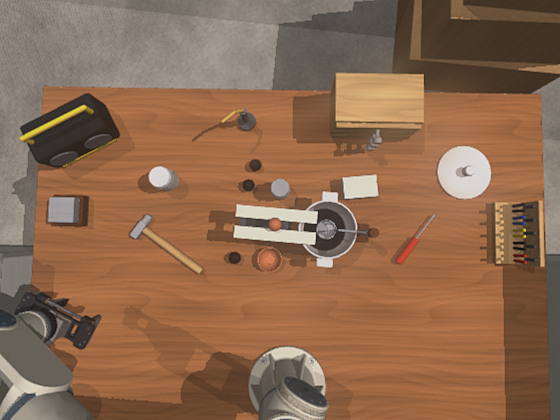

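The scene view shows the pot at (275,215), the knob at (257,168) and the copper globe at (306,212). In the top view the globe is at (276,225), the knob at (373,232), the pot at (328,230) and the copper dish at (269,260).

Things that could be taken for the globe in the top view are the copper dish (269,260) and the black balls (255,165), (248,185) and (234,258). I choose the copper ball in the slot at (276,225), and will check it in a crop.

Run:
```python
import cv2,numpy as np
a=cv2.imread('pics/scene0.png')[150:290,220:380];b=cv2.imread('pics/top0.png')[185:285,220:390]
a=cv2.resize(a,None,fx=4.5,fy=4.5,interpolation=2);b=cv2.resize(b,None,fx=4.5,fy=4.5,interpolation=2)
cv2.imwrite('pics/sc.png',a[:600]);cv2.imwrite('pics/tc.png',b)
```

```text
(no output)
```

View pics/sc.png

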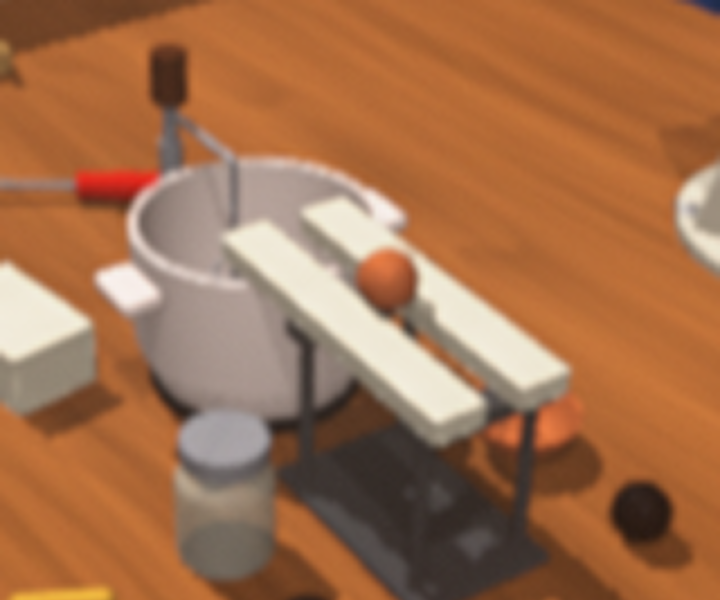

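View pics/tc.png

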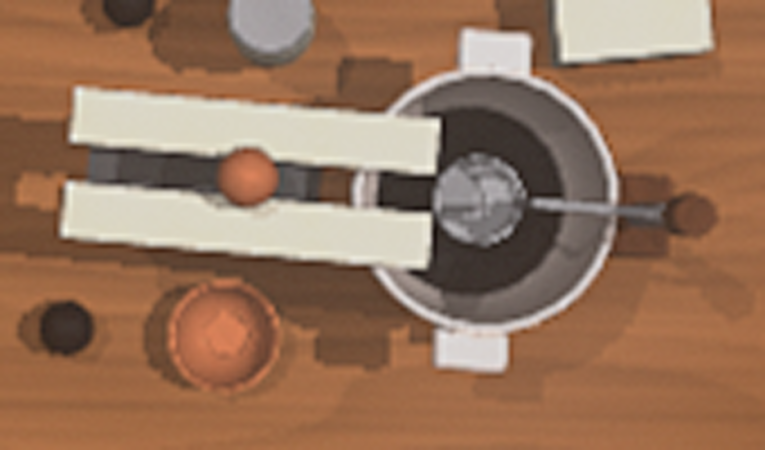

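The scene crop shows the chosen copper globe at (387,279), sitting in the slot between the boards, and the knob at (168,76). The lift looks partly down. In the top crop the globe is at (248,176) and the knob at (690,215). The board ends are at x≈67 (outer) and x≈436 (inner).

Run:
```python
from h import *
S=lambda u,v:((u+.5)/4.5+220-.5,(v+.5)/4.5+150-.5)
T=lambda u,v:((u+.5)/4.5+220-.5,(v+.5)/4.5+185-.5)
P=lambda n,a,b:print(n,*[np.round(x,4) for x in tri(S(*a),T(*b))])
P('globe',(387,279),(248,176))
P('knobtop',(169,50),(690,215))
P('endFarNear',(302,212),(432,248)) # rough
Ds,Dt=np.load('scene.npy'),np.load('top.npy')
for n,p in dict(globe=(248,176),knob=(690,215),b1o=(85,115),b1i=(425,143),b2o=(78,210),b2i=(420,240),basket=(455,190),dish=(222,335)).items(): print(n,np.round(dep('top',Dt,*np.round(T(*p))),4))
# track corners on plane z=.152 from top
def plane(p,z):
    o,d=ray('top',*T(*p));return o+d*(z-o[2])/d[2]
for p in [(75,88),(69,142),(68,181),(61,237),(441,118),(437,172),(434,215),(430,270)]: print(p,np.round(plane(p,.152),4))
for z in (.25,.26,.27,.28,.294): print(z,np.round(plane((690,215),z),4))
# boards via depth: fit
H,W=Dt.shape;u,v=np.meshgrid(np.arange(W),np.arange(H));k=r.calibration('top')
d=np.stack([u,v,np.ones_like(u)],-1)@np.linalg.inv(k['intrinsics']).T*Dt[...,None]
X=(d-k['t'])@k['R']
m=(X[...,2]>.14)&(X[...,2]<.160)&(u>225)&(u<322)&(v>195)&(v<252)
pts=X[m][:,:2].astype(np.float32);print(len(pts),cv2.minAreaRect(pts),np.median(X[m][:,2]))
m=(X[...,2]>.2)&(u>355)&(u<385)&(v>220)&(v<245);print('knob',m.sum(),X[m].mean(0),np.sort(X[m][:,2])[::4])
```

```text
globe [0.5136 0.0414 0.1641] 0.001
knobtop [ 0.4936 -0.2346  0.2099] 0.0026
endFarNear [ 0.4752 -0.0846  0.1392] 0.0173
globe [0.512  0.0401 0.187 ]
knob [ 0.4936 -0.2334  0.2123]
b1o [0.5521 0.151  0.1527]
b1i [ 0.5381 -0.073   0.1508]
b2o [0.4904 0.1526 0.1511]
b2i [ 0.4735 -0.0708  0.1512]
basket [ 0.5074 -0.1016  0.0568]
dish [0.4003 0.0641 0.0061]
(75, 88) [0.5692 0.1566 0.152 ]
(69, 142) [0.5338 0.1596 0.152 ]
(68, 181) [0.5083 0.1596 0.152 ]
(61, 237) [0.4718 0.1632 0.152 ]
(441, 118) [ 0.5534 -0.0834  0.152 ]
(437, 172) [ 0.5181 -0.0811  0.152 ]
(434, 215) [ 0.49   -0.0795  0.152 ]
(430, 270) [ 0.4543 -0.0773  0.152 ]
0.25 [ 0.4925 -0.2252  0.25  ]
0.26 [ 0.4924 -0.223   0.26  ]
0.27 [ 0.4924 -0.2209  0.27  ]
0.28 [ 0.4924 -0.2188  0.28  ]
0.294 [ 0.4923 -0.2157  0.294 ]
1963 ((0.5138027667999268, 0.04005344957113266), (0.2404663860797882, 0.09811749309301376), 85.93338012695312) 0.1526436975328624
knob 89 [ 0.49369104 -0.22036926  0.28487997] [0.20066341 0.20331971 0.20615993 0.20963809 0.20978638 0.2107324
 0.21118349 0.2114235  0.21170106 0.21207705 0.21218714 0.21233633
 0.21240555 0.21248705 0.21303051 0.21311515 0.21331306 0.2136006
 0.21405648 0.2145102  0.21538643 1.3018879  1.3018879 ]
```

```bash
cat >> h.py <<'E'
from scipy.spatial.transform import Rotation as Ro
RY=np.array([.0705,.9975]);RX=np.array([.9975,-.0705]);O=np.array([.502,-.1158])
def w(x,y,z): return np.r_[O+x*RX+y*RY,z]   # rig -> world
def go(target,yaw=85.95):
    s=r.get_state();A=Ro.from_euler('xyz',s['eef_rot'],degrees=True);B=Ro.from_euler('xyz',[180,0,yaw],degrees=True)
    print('t',round(s['time_s'],2),'pos',np.round(s['position'],4),'F',np.round(s['force'],1),'shift',np.round(A.inv().apply(np.array(target)-s['position']),4),'turn',np.round((A.inv()*B).as_rotvec(degrees=True),2))
E
python3 - <<'E'
from h import *
print(w(0,-122e-3,.19))
go([.269,.564,.32]);go(w(0,-.122,.32));go(w(0,-.122,.183))
E
```

```text
[ 0.493399 -0.237495  0.19    ]
t 0.1 pos [0.2687 0.5638 0.225 ] F [-0.  -0.1 -0.2] shift [-0.0002  0.0002 -0.095 ] turn [-6.000e-02  4.000e-02  6.857e+01]
t 0.1 pos [0.2687 0.5638 0.225 ] F [-0.  -0.1 -0.2] shift [-0.5476 -0.6268 -0.0943] turn [-6.000e-02  4.000e-02  6.857e+01]
t 0.1 pos [0.2687 0.5638 0.225 ] F [-0.  -0.1 -0.2] shift [-0.5476 -0.6266  0.0427] turn [-6.000e-02  4.000e-02  6.857e+01]
```

Call:
{"fn": "jog_arm", "kwargs": {"commands": [[[0,0,-0.05,0,0,0,0.09],[0,0,-0.095,0,0,0,0.09],[-0.033,-0.038,-0.095,0,0,7,0.09],[-0.066,-0.076,-0.095,0,0,14,0.09],[-0.099,-0.114,-0.095,0,0,21,0.09],[-0.132,-0.152,-0.095,0,0,28,0.09],[-0.165,-0.19,-0.095,0,0,35,0.09],[-0.198,-0.228,-0.095,0,0,42,0.09],[-0.231,-0.266,-0.095,0,0,49,0.09],[-0.264,-0.304,-0.095,0,0,56,0.09],[-0.297,-0.342,-0.095,0,0,63,0.09],[-0.33,-0.38,-0.095,0,0,68.6,0.09]]]}}

```text
time_s: 1.3
position: [0.4023, 0.0804, 0.3206]
eef_rot: [180.0, -0.0, 85.7]
force: [1.6, -0.2, -0.5]
width: 0.0899
gripper_force: 0.0
```

```bash
python3 -c "
from h import *
go(w(0,-.1215,.32))"
```

```text
t 1.3 pos [0.4023 0.0804 0.3206] F [ 1.6 -0.2 -0.5] shift [-0.3096  0.1149  0.0006] turn [ 0.02 -0.01 -0.3 ]
```

Call:
{"fn": "jog_arm", "kwargs": {"commands": [[[-0.045,0.016,0,0,0,0,0.07],[-0.09,0.032,0,0,0,0,0.07],[-0.135,0.05,0,0,0,0,0.07],[-0.18,0.067,0,0,0,0,0.07],[-0.22,0.082,0,0,0,0,0.07],[-0.26,0.096,0,0,0,0,0.07],[-0.29,0.108,0,0,0,0,0.07],[-0.308,0.114,0,0,0,0,0.07],[-0.308,0.114,0,0,0,0,0.07],[-0.308,0.114,0,0,0,0,0.07],[-0.308,0.114,0,0,0,0,0.07]]]}}

```text
time_s: 2.4
position: [0.4939, -0.2317, 0.3206]
eef_rot: [-180.0, -0.0, 86.0]
force: [0.5, 0.3, -0.3]
width: 0.0703
gripper_force: 0.0
```

Run:
```python
from h import *
go(w(0,-.1215,.183))
im,D=r.camera('scene');a=cv2.resize(im[110:250,200:360],None,fx=4.2,fy=4.2,interpolation=2);save('s1',a)
```

```text
t 2.4 pos [ 0.4939 -0.2317  0.3206] F [ 0.5  0.3 -0.3] shift [-0.0054 -0.      0.1376] turn [-0.02 -0.03  0.02]
```

View pics/s1.png

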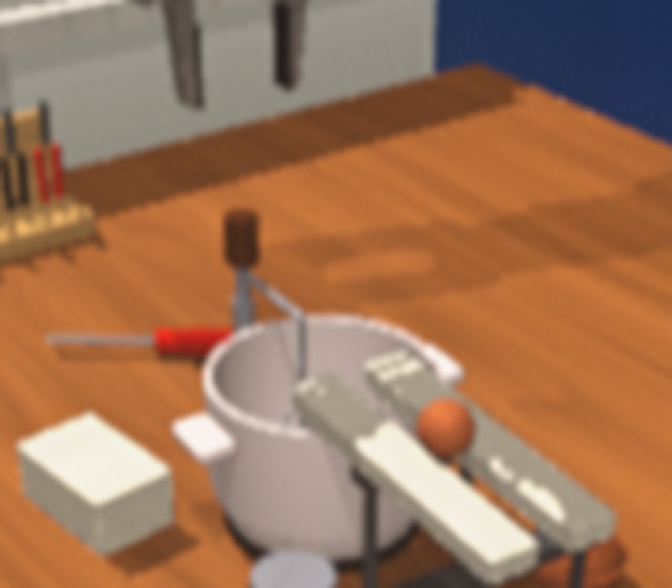

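The crop shows the fingers at (187,60) and (288,60), straddling the knob at (241,237), so I can descend.

Call:
{"fn": "jog_arm", "kwargs": {"commands": [[[-0.004,0,0.03,0,0,0,0.07],[-0.004,0,0.06,0,0,0,0.07],[-0.004,0,0.09,0,0,0,0.07],[-0.004,0,0.115,0,0,0,0.07],[-0.004,0,0.13,0,0,0,0.07],[-0.004,0,0.137,0,0,0,0.07],[-0.004,0,0.137,0,0,0,0.07],[-0.004,0,0.137,0,0,0,0.025],[-0.004,0,0.137,0,0,0,0.02],[-0.004,0,0.137,0,0,0,0.02],[-0.004,0,0.137,0,0,0,0.02],[-0.004,0,0.137,0,0,0,0.02]]], "newtons": 25}}

```text
time_s: 3.65
position: [0.494, -0.2371, 0.1839]
eef_rot: [180.0, 0.0, 85.9]
force: [-1.2, -0.0, -0.1]
width: 0.0321
gripper_force: 0.0
```

Call:
{"fn": "jog_arm", "kwargs": {"commands": [[[0,0,0,0,0,0,0.02],[0,0,0,0,0,0,0.02],[0,0,0,0,0,0,0.02],[0,0,-0.003,0,0,0,0.02],[0,0,-0.008,0,0,0,0.02],[0,0,-0.015,0,0,0,0.02],[0,0,-0.022,0,0,0,0.02],[0,0,-0.029,0,0,0,0.02],[0,0,-0.036,0,0,0,0.02],[0,0,-0.043,0,0,0,0.02],[0,0,-0.05,0,0,0,0.02],[0,0,-0.05,0,0,0,0.02]]]}}

```text
time_s: 4.85
position: [0.4932, -0.237, 0.2348]
eef_rot: [-179.9, 0.0, 85.9]
force: [-7.8, -0.1, 2.4]
width: 0.0276
gripper_force: 25.0
```

Call:
{"fn": "jog_arm", "kwargs": {"commands": [[[0,0,-0.006,0,0,0,0.02],[0,0,-0.012,0,0,0,0.02],[0,0,-0.018,0,0,0,0.02],[0,0,-0.023,0,0,0,0.02],[0,0,-0.026,0,0,0,0.02],[0,0,-0.028,0,0,0,0.02],[0,0,-0.028,0,0,0,0.02]]]}}

```text
time_s: 5.55
position: [0.4931, -0.2369, 0.2622]
eef_rot: [-179.9, 0.0, 85.9]
force: [-7.4, -0.2, -1.5]
width: 0.0275
gripper_force: 25.0
```

Call:
{"fn": "jog_arm", "kwargs": {"commands": [[[0,0,-0.001,0,0,0,0.02],[0,0,-0.002,0,0,0,0.02],[0,0,-0.003,0,0,0,0.02],[0,0,-0.003,0,0,0,0.02]]]}}

```text
time_s: 5.95
position: [0.4931, -0.2369, 0.2649]
eef_rot: [-179.9, 0.0, 85.9]
force: [-6.2, -1.9, -5.3]
width: 0.0275
gripper_force: 25.0
```

Call:
{"fn": "jog_arm", "kwargs": {"commands": [[[0,0,-0.001,0,0,0,0.02],[0,0,-0.002,0,0,0,0.02],[0,0,-0.002,0,0,0,0.02]]]}}

```text
time_s: 6.25
position: [0.4931, -0.2369, 0.2661]
eef_rot: [-179.9, -0.0, 85.9]
force: [-3.1, -3.4, -11.3]
width: 0.0274
gripper_force: 25.0
```

Call:
{"fn": "jog_arm", "kwargs": {"commands": [[[0,0,-0.001,0,0,0,0.02],[0,0,-0.002,0,0,0,0.02],[0,0,-0.002,0,0,0,0.02]]]}}

```text
time_s: 6.55
position: [0.493, -0.2368, 0.2662]
eef_rot: [-179.8, -0.0, 85.9]
force: [0.4, -6.2, -28.0]
width: 0.0277
gripper_force: 25.0
```

The upward stop is reached: z holds at 0.266 while the force rises. I'll relax and release.

Call:
{"fn": "jog_arm", "kwargs": {"commands": [[[0,0,0.001,0,0,0,0.02],[0,0,0.002,0,0,0,0.02],[0,0,0.002,0,0,0,0.06],[0,0,0.002,0,0,0,0.06],[0,0,0.002,0,0,0,0.06],[0,0,0.002,0,0,0,0.06],[0,0,-0.02,0,0,0,0.06],[0,0,-0.05,0,0,0,0.06],[0,0,-0.08,0,0,0,0.06],[0,0,-0.08,0,0,0,0.06]]]}}

```text
time_s: 7.55
position: [0.496, -0.2378, 0.3533]
eef_rot: [179.6, 0.1, 85.9]
force: [0.1, -0.6, -0.0]
width: 0.0598
gripper_force: 0.0
```

Run:
```python
from h import *
go(w(0,-.1215,.345));go(w(0,.20,.345))
ims={}
im,D=r.camera('scene');a=cv2.resize(im[120:260,200:360],None,fx=4.2,fy=4.2,interpolation=2)
for p in [(0,0,.139),(0,-.122,.294),(0,-.122,.252)]: 
    q=(px('scene',w(*p))-[200,120])*4.2;print(q);cv2.circle(a,tuple(int(x) for x in q),4,(0,255,0),1)
save('s2',a)
```

```text
t 7.55 pos [ 0.496  -0.2378  0.3533] F [ 0.1 -0.6 -0. ] shift [ 0.0006 -0.0026  0.0083] turn [ 0.42  0.15 -0.03]
t 7.55 pos [ 0.496  -0.2378  0.3533] F [ 0.1 -0.6 -0. ] shift [ 0.3221 -0.0028  0.0075] turn [ 0.42  0.15 -0.03]
[321.85077964 316.28936229]
[236.82044594  66.88007999]
[238.43194181 119.23642097]
```

View pics/s2.png

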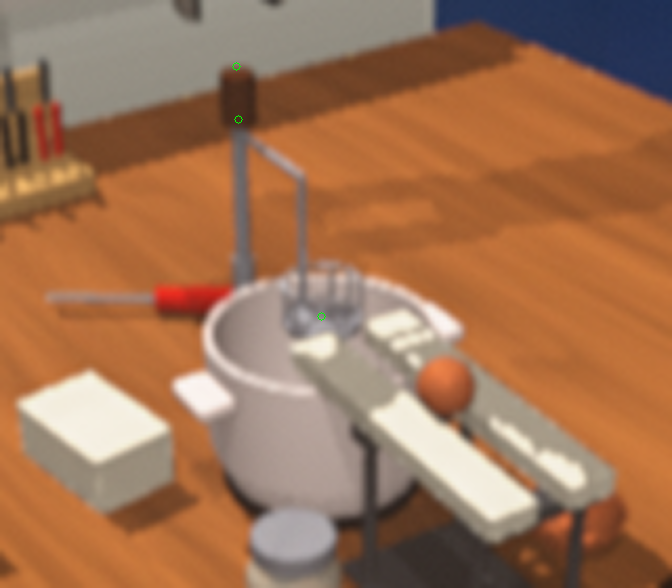

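The lift is fully raised: the knob top at (238,68) and the basket at (322,305) are level with the predictions, and the globe at (445,387) hasn't moved. Next I go behind the globe with closed fingers.

Call:
{"fn": "jog_arm", "kwargs": {"commands": [[[0.03,-0.003,0,0.4,0,0,0],[0.07,-0.003,0,0.4,0,0,0],[0.115,-0.003,0,0.4,0,0,0],[0.16,-0.003,0,0.4,0,0,0],[0.205,-0.003,0,0.4,0,0,0],[0.25,-0.003,0,0.4,0,0,0],[0.29,-0.003,0,0.4,0,0,0],[0.32,-0.003,0,0.4,0,0,0],[0.328,-0.003,0,0.4,0,0,0],[0.328,-0.003,0,0.4,0,0,0],[0.328,-0.003,0,0.4,0,0,0]]]}}

```text
time_s: 8.7
position: [0.5141, 0.0895, 0.3481]
eef_rot: [-179.6, 0.0, 85.9]
force: [0.4, -0.0, -1.1]
width: 0.0007
gripper_force: 0.0
```

```bash
python3 -c "
from h import *
go(w(0,.206,.169))"
```

```text
t 8.7 pos [0.5141 0.0895 0.3481] F [ 0.4 -0.  -1.1] shift [0.0005 0.0038 0.1791] turn [-0.44  0.04 -0.04]
```

Call:
{"fn": "jog_arm", "kwargs": {"commands": [[[0,0.004,0.04,-0.4,0,0,0],[0,0.004,0.08,-0.4,0,0,0],[0,0.004,0.11,-0.4,0,0,0],[0,0.004,0.14,-0.4,0,0,0],[0,0.004,0.16,-0.4,0,0,0],[0,0.004,0.172,-0.4,0,0,0],[0,0.004,0.178,-0.4,0,0,0],[0,0.004,0.178,-0.4,0,0,0],[0,0.004,0.178,-0.4,0,0,0]]]}}

```text
time_s: 9.6
position: [0.5177, 0.09, 0.1715]
eef_rot: [179.9, -0.0, 85.9]
force: [0.2, 0.3, 0.0]
width: 0.0004
gripper_force: 0.0
```

Run:
```python
from h import *
go(w(0,.1876,.169))
im,D=r.camera('scene');save('s3',cv2.resize(im[140:280,220:380],None,fx=4.2,fy=4.2,interpolation=2))
```

```text
t 9.6 pos [0.5177 0.09   0.1715] F [0.2 0.3 0. ] shift [-0.0188 -0.0011  0.0025] turn [ 0.08 -0.02 -0.05]
```

View pics/s3.png

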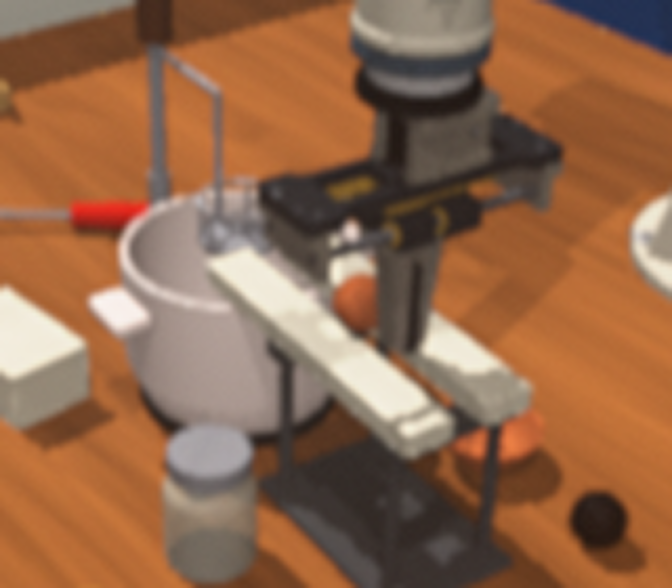

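The closed fingers stand at (405,330), just behind the globe at (357,300), with tips above the boards. I'll start with a slow push.

Call:
{"fn": "jog_arm", "kwargs": {"commands": [[[-0.003,-0.001,0.001,0,0,0,0],[-0.006,-0.001,0.002,0,0,0,0],[-0.009,-0.001,0.002,0,0,0,0],[-0.011,-0.001,0.002,0,0,0,0],[-0.013,-0.001,0.002,0,0,0,0],[-0.015,-0.001,0.002,0,0,0,0],[-0.017,-0.001,0.002,0,0,0,0],[-0.019,-0.001,0.002,0,0,0,0],[-0.021,-0.001,0.002,0,0,0,0],[-0.023,-0.001,0.002,0,0,0,0],[-0.025,-0.001,0.002,0,0,0,0],[-0.028,-0.001,0.002,0,0,0,0]]]}}

```text
time_s: 10.85
position: [0.5141, 0.0622, 0.1686]
eef_rot: [180.0, -0.0, 85.9]
force: [0.3, 0.7, -0.7]
width: 0.0002
gripper_force: 0.3
```

```bash
cat >> h.py <<'E'
def globe(c='top'):
    im,D=r.camera(c);hsv=cv2.cvtColor(im,cv2.COLOR_RGB2HSV).astype(int)
    k=r.calibration(c);v,u=np.mgrid[:420,:560]
    X=((np.stack([u,v,u*0+1],-1)@np.linalg.inv(k['intrinsics']).T)*D[...,None]-k['t'])@k['R']
    d=X[...,:2]-O;rx,ry=d@RX,d@RY
    m=(D>0)&(abs(rx)<.04)&(ry>-.06)&(ry<.3)&(X[...,2]>.03)&(X[...,2]<.2)&(hsv[...,0]<14)&(hsv[...,1]>110)
    print(c,'globe px n',m.sum(),'rig x',np.round(np.percentile(rx[m],[5,50,95]),4),'y',np.round(np.percentile(ry[m],[5,50,95]),4),'z',np.round(np.percentile(X[...,2][m],[5,50,95]),4))
E
python3 -c "
from h import *
globe('top');globe('scene');go(w(0,.04,.169))"
```

```text
Traceback (most recent call last):
  File "h.py", line 26, in globe
    print(c,'globe px n',m.sum(),'rig x',np.round(np.percentile(rx[m],[5,50,95]),4),'y',np.round(np.percentile(ry[m],[5,50,95]),4),'z',np.round(np.percentile(X[...,2][m],[5,50,95]),4))
                                                  ~~~~~~~~~~~~~^^^^^^^^^^^^^^^^^
IndexError: index -1 is out of bounds for axis 0 with size 0
```

Top view is hidden by the gripper, so I'll use the scene view.

```bash
python3 -c "
from h import *
globe('scene');go(w(0,.04,.169))"
```

```text
scene globe px n 141 rig x [-0.0384  0.0127  0.0212] y [0.1417 0.1635 0.2685] z [0.0734 0.1667 0.1857]
t 10.95 pos [0.514  0.062  0.1685] F [-0.2 -0.9 -1. ] shift [-0.1382  0.0007 -0.0004] turn [-0.01  0.01 -0.05]
```

Call:
{"fn": "jog_arm", "kwargs": {"commands": [[[-0.002,0.0005,0,0,0,0,0],[-0.005,0.0005,0,0,0,0,0],[-0.008,0.0005,0,0,0,0,0],[-0.012,0.0005,0,0,0,0,0],[-0.016,0.0005,0,0,0,0,0],[-0.02,0.0005,0,0,0,0,0],[-0.024,0.0005,0,0,0,0,0],[-0.028,0.0005,0,0,0,0,0],[-0.032,0.0005,0,0,0,0,0],[-0.036,0.0005,0,0,0,0,0],[-0.04,0.0005,0,0,0,0,0],[-0.044,0.0005,0,0,0,0,0]]]}}

```text
time_s: 12.15
position: [0.5114, 0.0181, 0.1686]
eef_rot: [180.0, 0.0, 85.9]
force: [0.2, -0.1, 1.2]
width: 0.0003
gripper_force: 0.3
```

```bash
python3 -c "
from h import *
globe('scene');go(w(0,.04,.169))"
```

```text
scene globe px n 130 rig x [-0.0381  0.0106  0.021 ] y [0.1019 0.1284 0.2674] z [0.0535 0.1633 0.1846]
t 12.2 pos [0.5113 0.0176 0.1685] F [-0.5 -1.1 -0.3] shift [-0.0938  0.0002 -0.0004] turn [-0.01  0.02 -0.03]
```

Call:
{"fn": "jog_arm", "kwargs": {"commands": [[[-0.003,0,0,0,0,0,0],[-0.007,0,0,0,0,0,0],[-0.011,0,0,0,0,0,0],[-0.015,0,0,0,0,0,0],[-0.019,0,0,0,0,0,0],[-0.023,0,0,0,0,0,0],[-0.027,0,0,0,0,0,0],[-0.031,0,0,0,0,0,0],[-0.035,0,0,0,0,0,0],[-0.038,0,0,0,0,0,0],[-0.041,0,0,0,0,0,0],[-0.043,0,0,0,0,0,0]]]}}

```text
time_s: 13.4
position: [0.5083, -0.0247, 0.1685]
eef_rot: [-180.0, 0.0, 85.9]
force: [0.7, 0.1, 1.6]
width: -0.0
gripper_force: 0.3
```

```bash
python3 -c "
from h import *
globe('scene');go(w(0,.04,.169))"
```

```text
scene globe px n 122 rig x [-0.0379  0.0066  0.0209] y [0.0555 0.0865 0.2676] z [0.0526 0.1448 0.1823]
t 13.45 pos [ 0.5083 -0.0249  0.1685] F [ 0.7  0.9 -0.1] shift [-0.0511  0.0002 -0.0004] turn [-0.    0.01 -0.04]
```

Call:
{"fn": "jog_arm", "kwargs": {"commands": [[[-0.002,0,0,0,0,0,0],[-0.004,0,0,0,0,0,0],[-0.006,0,0,0,0,0,0],[-0.008,0,0,0,0,0,0],[-0.01,0,0,0,0,0,0],[-0.012,0,0,0,0,0,0],[-0.014,0,0,0,0,0,0],[-0.016,0,0,0,0,0,0],[-0.018,0,0,0,0,0,0],[-0.02,0,0,0,0,0,0],[-0.022,0,0,0,0,0,0],[-0.024,0,0,0,0,0,0]]]}}

```text
time_s: 14.65
position: [0.5066, -0.0486, 0.1686]
eef_rot: [180.0, 0.0, 85.9]
force: [0.3, -0.9, 0.0]
width: 0.0002
gripper_force: 0.0
```

Call:
{"fn": "jog_arm", "kwargs": {"commands": [[[-0.002,0,0,0,0,0,0],[-0.004,0,0,0,0,0,0],[-0.006,0,0,0,0,0,0],[-0.008,0,0,0,0,0,0],[-0.01,0,0,0,0,0,0],[-0.012,0,0,0,0,0,0],[-0.014,0,0,0,0,0,0],[-0.016,0,0,0,0,0,0]]]}}

```text
time_s: 15.45
position: [0.5055, -0.0645, 0.1685]
eef_rot: [-180.0, 0.0, 85.9]
force: [-0.6, 0.7, -0.6]
width: 0.0004
gripper_force: 0.0
```

Run:
```python
from h import *
go(w(0,.04,.169))
im,D=r.camera('scene');save('s4',cv2.resize(im[140:280,220:380],None,fx=4.2,fy=4.2,interpolation=2))
```

```text
t 15.45 pos [ 0.5055 -0.0645  0.1685] F [-0.6  0.7 -0.6] shift [-0.0114  0.0002 -0.0005] turn [-0.    0.   -0.03]
```

View pics/s4.png

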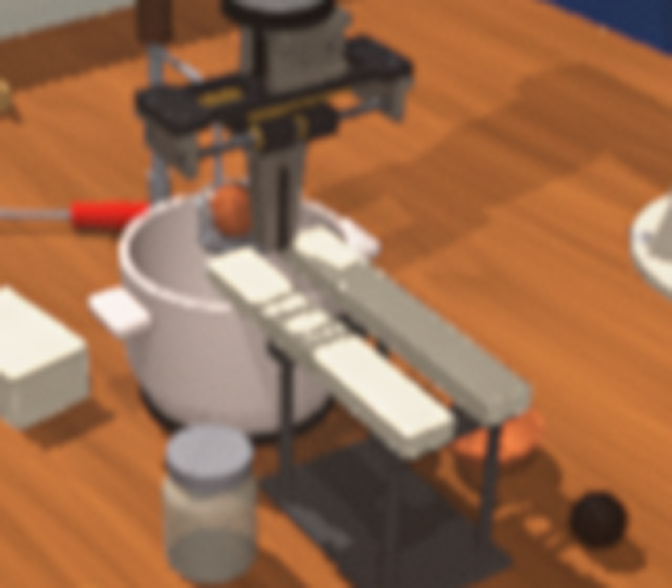

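The globe at (233,210) appears to be in the basket, with no contact force left. I'll back off, rise and check.

Call:
{"fn": "jog_arm", "kwargs": {"commands": [[[0.01,0,0,0,0,0,0],[0.03,0,0,0,0,0,0],[0.05,0,-0.01,0,0,0,0],[0.06,0,-0.04,0,0,0,0],[0.06,0,-0.08,0,0,0,0],[0.06,0,-0.12,0,0,0,0],[0.06,0,-0.15,0,0,0,0],[0.06,0,-0.177,0,0,0,0],[0.06,0,-0.177,0,0,0,0]]]}}

```text
time_s: 16.4
position: [0.5115, -0.0038, 0.3495]
eef_rot: [179.6, -0.0, 85.9]
force: [1.0, -0.3, -0.8]
width: 0.0004
gripper_force: 0.0
```

Run:
```python
from h import *
go(w(0,-.1215,.345))
globe('scene')
im,D=r.camera('scene');a=cv2.resize(im[170:250,220:340],None,fx=6,fy=6,interpolation=2)
for p in [(0,0,.159)]:
    q=(px('scene',w(*p))-[220,170])*6;print(q)
save('s5',a)
```

```text
t 16.4 pos [ 0.5115 -0.0038  0.3495] F [ 1.  -0.3 -0.8] shift [-0.2339 -0.0015  0.0043] turn [ 0.36 -0.04 -0.02]
scene globe px n 174 rig x [-0.0373  0.0014  0.0199] y [-0.0108  0.0126  0.267 ] z [0.0781 0.1604 0.1749]
[339.73139292 118.21647598]
```

View pics/s5.png

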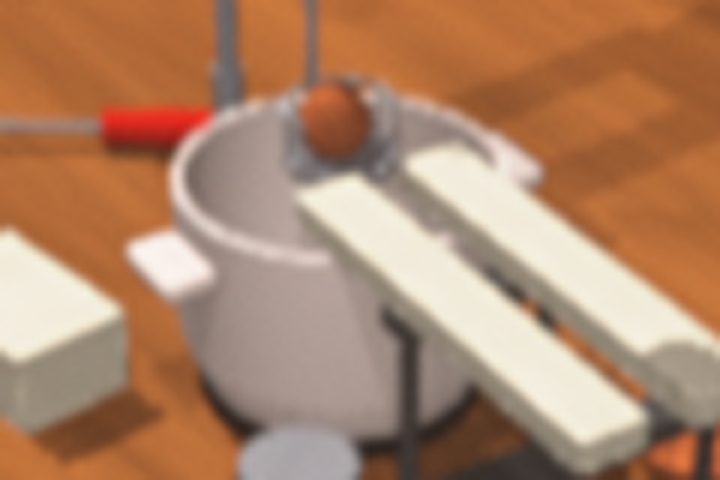

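The globe at (336,120) lies in the raised basket, close to the predicted (340,118). Back to the knob.

Call:
{"fn": "jog_arm", "kwargs": {"commands": [[[-0.03,-0.001,0,0,0,0,0.07],[-0.07,-0.001,0,0,0,0,0.07],[-0.11,-0.001,0,0,0,0,0.07],[-0.15,-0.001,0,0,0,0,0.07],[-0.19,-0.001,0,0,0,0,0.07],[-0.215,-0.001,0,0,0,0,0.07],[-0.23,-0.001,0,0,0,0,0.07],[-0.234,-0.001,0,0,0,0,0.07],[-0.234,-0.001,0,0,0,0,0.07],[-0.234,-0.001,0,0,0,0,0.07],[-0.234,-0.001,0,0,0,0,0.07]]]}}

```text
time_s: 17.6
position: [0.4923, -0.2368, 0.3456]
eef_rot: [180.0, -0.0, 86.0]
force: [0.1, -0.6, 0.3]
width: 0.0701
gripper_force: 0.0
```

```bash
python3 -c "
from h import *
go(w(0,-.1215,.2655))"
```

```text
t 17.6 pos [ 0.4923 -0.2368  0.3456] F [ 0.1 -0.6  0.3] shift [-0.0002  0.0011  0.0801] turn [ 0.   -0.01  0.04]
```

Call:
{"fn": "jog_arm", "kwargs": {"commands": [[[0,0,0.025,0,0,0,0.07],[0,0,0.05,0,0,0,0.07],[0,0,0.07,0,0,0,0.07],[0,0,0.08,0,0,0,0.07],[0,0,0.08,0,0,0,0.07],[0,0,0.08,0,0,0,0.04],[0,0,0.08,0,0,0,0.02],[0,0,0.08,0,0,0,0.02],[0,0,0.08,0,0,0,0.02],[0,0,0.08,0,0,0,0.02],[0,0,0.08,0,0,0,0.02],[0,0,0.08,0,0,0,0.02]]], "newtons": 25}}

```text
time_s: 18.8
position: [0.4929, -0.238, 0.2659]
eef_rot: [179.9, 0.0, 85.9]
force: [4.2, 0.8, 0.1]
width: 0.0276
gripper_force: 25.0
```

Call:
{"fn": "jog_arm", "kwargs": {"commands": [[[0,0,0,0,0,0,0.02],[0,0,0.001,0,0,0,0.02],[0,0,0.002,0,0,0,0.02],[0,0,0.004,0,0,0,0.02],[0,0,0.006,0,0,0,0.02],[0,0,0.008,0,0,0,0.02],[0,0,0.01,0,0,0,0.02],[0,0,0.012,0,0,0,0.02],[0,0,0.014,0,0,0,0.02],[0,0,0.016,0,0,0,0.02],[0,0,0.018,0,0,0,0.02],[0,0,0.02,0,0,0,0.02]]]}}

```text
time_s: 20.0
position: [0.4929, -0.238, 0.246]
eef_rot: [179.9, 0.0, 85.9]
force: [5.4, 1.1, 2.2]
width: 0.0275
gripper_force: 25.0
```

Lowering at 2–3 mm per row.

Call:
{"fn": "jog_arm", "kwargs": {"commands": [[[0,0,0.002,0,0,0,0.02],[0,0,0.004,0,0,0,0.02],[0,0,0.006,0,0,0,0.02],[0,0,0.0085,0,0,0,0.02],[0,0,0.011,0,0,0,0.02],[0,0,0.0135,0,0,0,0.02],[0,0,0.016,0,0,0,0.02],[0,0,0.0185,0,0,0,0.02],[0,0,0.021,0,0,0,0.02],[0,0,0.0235,0,0,0,0.02],[0,0,0.026,0,0,0,0.02],[0,0,0.028,0,0,0,0.02]]]}}

```text
time_s: 21.2
position: [0.4929, -0.238, 0.218]
eef_rot: [179.9, 0.0, 85.9]
force: [5.6, 0.1, 1.5]
width: 0.0273
gripper_force: 25.0
```

Call:
{"fn": "jog_arm", "kwargs": {"commands": [[[0,0,0.002,0,0,0,0.02],[0,0,0.004,0,0,0,0.02],[0,0,0.006,0,0,0,0.02],[0,0,0.0085,0,0,0,0.02],[0,0,0.011,0,0,0,0.02],[0,0,0.0135,0,0,0,0.02],[0,0,0.016,0,0,0,0.02],[0,0,0.0185,0,0,0,0.02],[0,0,0.021,0,0,0,0.02],[0,0,0.0235,0,0,0,0.02],[0,0,0.026,0,0,0,0.02],[0,0,0.028,0,0,0,0.02]]]}}

```text
time_s: 22.4
position: [0.4929, -0.238, 0.1899]
eef_rot: [179.9, 0.0, 85.9]
force: [4.8, 0.1, 2.2]
width: 0.0277
gripper_force: 25.0
```

Call:
{"fn": "jog_arm", "kwargs": {"commands": [[[0,0,0.002,0,0,0,0.02],[0,0,0.004,0,0,0,0.02],[0,0,0.006,0,0,0,0.02],[0,0,0.008,0,0,0,0.02],[0,0,0.01,0,0,0,0.02],[0,0,0.012,0,0,0,0.02],[0,0,0.014,0,0,0,0.02],[0,0,0.016,0,0,0,0.02],[0,0,0.018,0,0,0,0.02],[0,0,0.02,0,0,0,0.02]]]}}

```text
time_s: 23.4
position: [0.4929, -0.238, 0.1699]
eef_rot: [179.9, 0.0, 85.9]
force: [5.5, 0.3, 1.8]
width: 0.0277
gripper_force: 25.0
```

Call:
{"fn": "jog_arm", "kwargs": {"commands": [[[0,0,0.001,0,0,0,0.02],[0,0,0.002,0,0,0,0.02],[0,0,0.003,0,0,0,0.02],[0,0,0.004,0,0,0,0.02],[0,0,0.004,0,0,0,0.02]]]}}

```text
time_s: 23.9
position: [0.4929, -0.238, 0.1659]
eef_rot: [179.9, 0.0, 85.9]
force: [6.4, 0.1, 1.0]
width: 0.0275
gripper_force: 25.0
```

Call:
{"fn": "jog_arm", "kwargs": {"commands": [[[0,0,0.001,0,0,0,0.02],[0,0,0.002,0,0,0,0.02],[0,0,0.002,0,0,0,0.02]]]}}

```text
time_s: 24.2
position: [0.493, -0.2381, 0.1657]
eef_rot: [179.9, 0.0, 85.9]
force: [-0.1, 3.2, 21.0]
width: 0.0273
gripper_force: 25.0
```

The bottom stop is felt at z=0.1657, 0.100 m of travel. I'll relax, release and rise.

Call:
{"fn": "jog_arm", "kwargs": {"commands": [[[0,0,-0.001,0,0,0,0.02],[0,0,-0.0015,0,0,0,0.02],[0,0,-0.0015,0,0,0,0.06],[0,0,-0.0015,0,0,0,0.06],[0,0,-0.0015,0,0,0,0.06],[0,0,-0.0015,0,0,0,0.06],[0,0,-0.02,0,0,0,0.07],[0,0,-0.05,0,0,0,0.07],[0,0,-0.09,0,0,0,0.07],[0,0,-0.13,0,0,0,0.07],[0,0,-0.15,0,0,0,0.07],[0,0,-0.15,0,0,0,0.07]]]}}

```text
time_s: 25.4
position: [0.4933, -0.2385, 0.3166]
eef_rot: [179.7, 0.1, 85.9]
force: [0.0, 0.1, -0.6]
width: 0.0698
gripper_force: 0.0
```

Run:
```python
from h import *
globe('top')
im,D=r.camera('scene');print([np.round((px('scene',w(0,-.122,z))-[200,120])*4.2) for z in(.194,.152)])
im2,_=r.camera('top')
a=cv2.resize(im[120:260,200:320],(480,560),interpolation=2);b=cv2.resize(im2[190:270,300:380],(320,320),interpolation=2)
c=np.zeros((560,800,3),np.uint8);c[:,:480]=a;c[:320,480:]=b;save('s6',c)
```

```text
top globe px n 110 rig x [-0.016  -0.0008  0.0139] y [-0.0191 -0.0045  0.0095] z [0.0644 0.0746 0.0801]
[array([241., 189.]), array([242., 237.])]
```

View pics/s6.png

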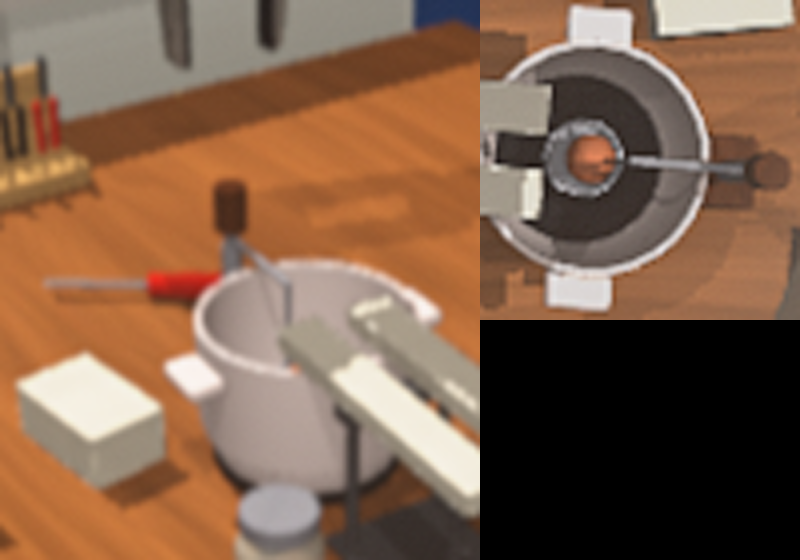

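The lift is fully down: the knob is at (230,205) left, as predicted. The globe sits in the basket at the pot's bottom at (592,158) right, with its top at z≈0.08, and the fingers are clear.

```bash
python3 -c "
from h import *
print(r.close_job())"
```

```text
the job is handed in; nothing more can be done
None
```

The globe is at the bottom of the pot in the fully lowered basket, and the job was handed in at about 26 s of the 64 s allowed with the gripper clear of everything.

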